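# Load the receipt printer

### The job

Put paper in the receipt printer: press its thumb button so that the sprung lid pops open, lay the paper roll that lies on the desk in the open bay, on its side and lengthways across the printer, and push the lid down until the latch snaps and it stays shut by itself. Leave the sticky notes, the white tumbler and the stapler where they are.

Things in the scene. Friction and masses are not known exactly. Their poses are not given: they have to be found in the camera images.
- printer: Small grey plastic clamshell receipt printer, fixed to the desk, 140 x 96 x 66 mm (its x, y, z), lid shut. Origin: centre of its underside (x spans -80..+60 mm). Front points along its -x. A front deck 36 mm deep, top at z = 54, carries the button; behind it the hollow lid, 104 x 94 mm, flat top at z = 66 mm, hinged at the back.
- button_top (a point): Centre of the top face of the black thumb button on the front deck, 20 x 34 mm (printer's x, y), at x = -64, z = 60 mm of the printer (6 mm proud of the deck). Axes as the printer's. The lid's front edge is 10 mm behind the button's back edge.
- button (a joint): How far the button is pressed straight down, 0 to 0.006 m. Spring: 1 N at first, 3 N fully down. The latch frees the lid at 0.002 to 0.004 m: press fully down. It returns when let go, and dips for a moment as the lid snaps shut.
- lid (a joint): Lid angle, rad: 0 latched shut, 1.75 fully open, just past upright. Unlatched, a spring swings it open in about 1 s and holds it there (0.05 N m open, 0.1 N m near shut). To shut it, push it down to about -0.02 (stop at -0.03): its catch snaps under the latch at 4 to 8 N on its front edge. Not latched, it springs open again.
- lid_hinge (a point): Middle of the lid's hinge axis, which runs along the printer's y; fixed on the printer at x = 52, z = 38 mm. Axes as the printer's.
- lid_press (a point): Point to push, on the lid's outer (top) face, centre line, 16 mm behind its front edge: 80 mm in front of and 28 mm above the hinge when shut. Frame turns with the lid: x along the lid to the hinge, z out of the outer face. Open, that face looks to the printer's +x (away from the robot) and the front edge stands about 130 mm above the desk.
- bay (a point): Centre of the paper bay's floor, seen when the lid is open: a pocket 48 mm (printer's x) by 67 mm (printer's y), at x = -4 mm of the printer, floor at z = 20, rim at z = 34 mm. Above the rim only the front deck (its back face 40 mm in front of this point) and the open lid behind are in the way. Axes as the printer's.
- roll_center (a point): Centre of the white paper roll, a cylinder 38 mm in diameter, 57 mm long, lying loose on the desk on its side (centre 19 mm above the desk), 0.05 to 0.1 kg. Its y is the roll's axis; x and z turn as it rolls. In the bay its centre is 19 mm above the bay floor.
- sticky_notes: Bystander: block of yellow sticky notes 76 x 76 x 19 mm, loose; origin at the centre of its underside. It and the roll lie one left and one right of the printer, either way round.
- tumbler: Bystander: white insulated tumbler, 90 mm wide, 189 mm tall, loose, behind and to the left; origin at the centre of its foot, z up.
- stapler: Bystander: black stapler 37 x 140 x 47 mm, loose, to the far right of the printer; origin at the centre of its underside, y along its length.

How it is judged:
By the outcome, as a careful person would: the job done as asked, in the order asked, and still so for the second after the job is handed in, with the robot touching nothing.
It also fails if it takes over 64 s, if anything falls off the work surface, if the arm or the gripper's body presses on something with over 40 N, if the wrist force passes 120 N, or if a joint passes its speed limit or range.

### The arm

A 6-joint arm with a two-finger parallel gripper is mounted at the origin on a cart in front of the work surface, level with it; the furniture and walls round the work are solid. World frame = base frame: x ahead of the robot, y to its left, z up, the work surface at z = 0. Lengths are in m, angles in rad, forces in N, time in s.
With the tool pointing down it reaches from about 0.375 to 0.975 m from the base axis. Payload 3.8 kg.
Tool frame: the origin (TCP) lies at the very end of the fingers, on their centre line; the grasp point (between the pads) lies bot.hold_point_z behind it (bot.hold_point_z is the distance from the TCP to the grasp point, in m); z points along the fingers, y is the line along which they close (so a half turn about z gives the same grasp; the last joint's range is limited). The gripper opens to 85 mm and grips with 20 to 120 N. Pads are 22 mm wide; open, the fingers measure 114 mm over their backs; the gripper's body (76 mm by 85 mm) begins 54 mm behind the grasp point. The pads swing forward as they close: fully open they stand 13 mm farther back than shut.
Start: joints at [1.077, 0.264, 1.604, -0, 1.274, -0.037], TCP at [0.298, 0.606, 0.201] pointing down, gripper open.
Joint ranges: [-2.63, 2.63], [-0.94, 2.18], [0.31, 2.57], [-1.31, 4.45], [0, 2.66], [-2.55, 2.55]. Speed limits (rad/s): [2.57, 2.57, 3.14, 3.14, 3.14, 3.14].

### API

Orientations are given as a rotation vector (axis times angle).
In Python, from workcell import bot gives the robot as it stands.
- The arm moves only by the shell command python3 jog.py 'ROWS' [OPENING] [FORCE]. ROWS is a JSON list of rows, 1 to 5 of them, each written [[dx, dy, dz], turn]: dx, dy, dz in m, then a turn about the tool's z in rad; each row shifts and turns the commanded pose from where the row before left it, along the tool's axes as they then stand; what a row does not reach is not made up. A row lasts 1/8 s, in which the tool goes at most 0.0625 m and 0.188 rad, less where a joint would pass 70% of its speed; a pose out of reach is approached as far as the arm can. OPENING is the opening from 0.0 (shut) to 1.0 (fully open), set as the command begins (- or left out keeps the last). The fingers move at their own pace and stop on an object; FORCE is the grip in N (left out, the last holds). Time passes only in rows, so rows that do not move let the fingers close. It prints the time, the measured TCP pose, the force, the opening and the grip force at its end. Input that does not fit is refused with a message, and nothing moves.
- bot.read_state(): the state, without advancing time (a new reading comes with each control period).
- bot.read_camera(name): name is "side" or "top" or "wrist"; returns the picture (420x560x3 uint8, red, green, blue); there is no depth.
- bot.camera_info(name): a dict with "intrinsics" (3x3 intrinsics, pixels), "k1" (the pictures are not rectified: a ray, as slopes to the right and down, at radius r is drawn at 1 + k1 r^2 times it, then the intrinsics apply), "extrinsics" (4x4, takes a point from camera to world coordinates). Camera axes: x right, y down, z forward; pixel columns grow to the right and rows downward; lengths in m; the calibration is good to about 2 mm. A picture is of the moment at which its call begins: read the wrist's pose just before it. camera_info takes no time and is no camera call; for the wrist camera it gives the pose at the moment of the call.
- bot.finish_job(): hands the job in; it is judged then, once.
The state is a dict: "time": time; "q": joint angles; "joint_vel": joint speeds; "joint_torque": joint torques, N m; "tool_pos": TCP position; "tcp_rot": TCP orientation; "wrist_force": force on the tool from outside, world axes, zero at the start; "torque": the same for the moment, N m; "width": opening from 0.0 (shut) to 1.0 (fully open); "grip_force": force on a finger pad.
Only numpy, scipy, OpenCV 4.12 (cv2) and the standard library are available. Lean on these libraries where they do the work, as an engineer would, in place of code of your own. Each camera call takes 0.05 s, during which the arm holds its last target. There are 200 camera calls.

## Working session

There is one attempt and no reset: what is moved stays moved. The work goes in short steps, Python scripts to look and compute and a shell command to move; the robot and the scene stay as the last step left them, time stands still between calls to the robot, and variables do not carry over. Pictures are saved under pics/ and viewed, at most 15 in all, crops included, and the job is handed in when it is done.

```bash
ls; mkdir -p pics
python3 - <<'E'
from workcell import bot
import cv2
print(bot.read_state(), bot.hold_point_z)
ims=[]
for n in ["side","top"]:
    im=bot.read_camera(n); cv2.imwrite(f"pics/{n}0.png",im[:,:,::-1]); print(n,bot.camera_info(n))
E
```

```text
jog.py
pics
workcell.py
{'time': 0.0, 'q': array([ 1.07709470e+00,  2.64788448e-01,  1.60536331e+00, -3.41065766e-05,
        1.27369502e+00, -3.69113513e-02]), 'joint_vel': array([ 0.00134852,  0.00059812,  0.00133263, -0.00243617, -0.00010661,
        0.00012735]), 'joint_torque': array([ 1.62205150e-03, -5.15111589e+01, -3.67308140e+01, -2.39725756e-05,
        1.31232943e-02,  4.52762094e-06]), 'tool_pos': array([0.29736546, 0.60508541, 0.19954409]), 'tcp_rot': array([-0.71116009, -3.05946536,  0.00342971]), 'wrist_force': array([-0.31867645, -0.72833736, -0.72376701]), 'torque': array([0.08192357, 0.0149022 , 0.05002185]), 'grip_force': 0.0, 'width': 1.0018325049523105} 0.0187
side {'intrinsics': array([[409.42534837,   0.        , 279.58873483],
       [  0.        , 409.42534837, 207.26421933],
       [  0.        ,   0.        ,   1.        ]]), 'k1': -0.10353237821055872, 'extrinsics': array([[-0.98286817,  0.1505012 , -0.10639336,  0.68748157],
       [ 0.18416716,  0.82467312, -0.5347866 ,  0.5899996 ],
       [ 0.00725372, -0.54521889, -0.83826234,  1.09295471],
       [ 0.        ,  0.        ,  0.        ,  1.        ]])}
top {'intrinsics': array([[478.83820127,   0.        , 282.33249025],
       [  0.        , 478.83820127, 207.71099892],
       [  0.        ,   0.        ,   1.        ]]), 'k1': -0.06464349061982459, 'extrinsics': array([[ 0.02955451, -0.98303478,  0.18102253,  0.28824796],
       [-0.99950533, -0.02711595,  0.01593156, -0.06405447],
       [-0.01075268, -0.18140383, -0.9833499 ,  1.48162908],
       [ 0.        ,  0.        ,  0.        ,  1.        ]])}
```
View pics/side0.png

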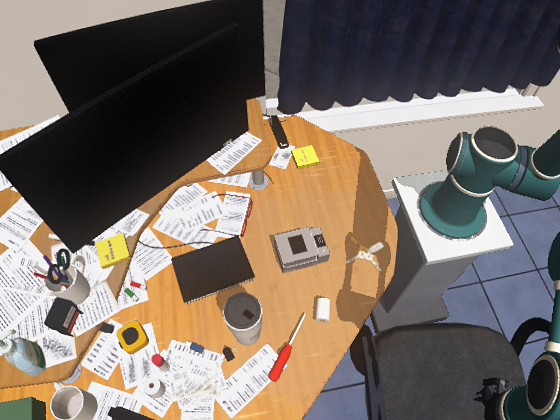

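View pics/top0.png

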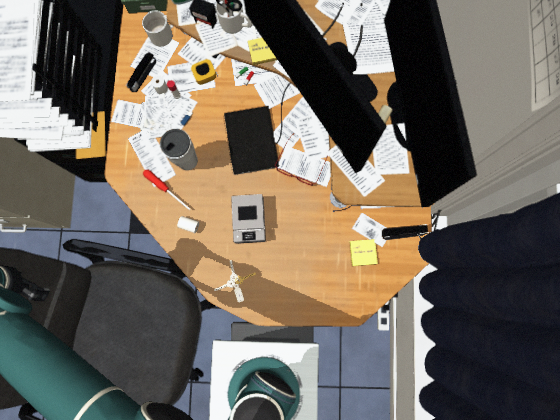

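The side view shows the printer at about (302,248) and the roll at (322,307). In the top view the printer is at (248,218), its button at (249,237), and the roll at (188,225). The sticky notes are on the right.

Create h.py:
```python
import numpy as np, cv2
from workcell import bot
def ray(n,px,info=None):
    I=info or bot.camera_info(n); K=I["intrinsics"]; k=I["k1"]
    px=np.asarray(px,float).reshape(-1,1,2)
    u=cv2.undistortPoints(px,K,np.array([k,0,0,0,0.])).reshape(-1,2)
    E=I["extrinsics"]; d=np.c_[u,np.ones(len(u))]@E[:3,:3].T
    return E[:3,3],d
def plane(n,px,z,info=None):
    o,d=ray(n,px,info); return o+d*((z-o[2])/d[:,2])[:,None]
def two(n1,p1,n2,p2,i1=None,i2=None):
    o1,d1=ray(n1,p1,i1); o2,d2=ray(n2,p2,i2); d1=d1[0];d2=d2[0]
    s=np.linalg.lstsq(np.c_[d1,-d2],o2-o1,rcond=None)[0]
    a=o1+s[0]*d1;b=o2+s[1]*d2; return (a+b)/2,np.linalg.norm(a-b)
def proj(n,P,info=None):
    I=info or bot.camera_info(n); E=np.linalg.inv(I["extrinsics"]); 
    return cv2.projectPoints(np.asarray(P,float).reshape(-1,1,3),cv2.Rodrigues(E[:3,:3])[0],E[:3,3],I["intrinsics"],np.array([I["k1"],0,0,0,0.]))[0].reshape(-1,2)
```

Run:
```python
from h import *
s=cv2.imread("pics/side0.png");t=cv2.imread("pics/top0.png")
a=s[215:335,250:350];b=t[180:260,165:285]
cv2.imwrite("pics/crop0.png",np.hstack([cv2.resize(a,(0,0),fx=4,fy=4,interpolation=2),np.vstack([cv2.resize(b,(400,267),interpolation=2),np.zeros((213,400,3),np.uint8)])]))
for nm,im,(x0,y0,x1,y1) in [("side",s,(250,215,350,335)),("top",t,(165,180,285,260))]:
    hsv=cv2.cvtColor(im,cv2.COLOR_BGR2HSV); m=((hsv[...,1]<60)&(hsv[...,2]>90)).astype(np.uint8)
    r=np.zeros_like(m); r[y0:y1,x0:x1]=m[y0:y1,x0:x1]
    for c in cv2.findContours(r,0,1)[0]:
        if cv2.contourArea(c)>80:
            M=cv2.moments(c);p=(M['m10']/M['m00'],M['m01']/M['m00'])
            box=cv2.boxPoints(cv2.minAreaRect(c))
            print(nm,cv2.contourArea(c),p,box.round(1).tolist())
            for z in (.019,.066): print(z,plane(nm,[p],z).round(4),plane(nm,box,z).round(3).tolist())
```

```text
side 247.0 (255.3758434547908, 319.04790823211874) [[250.0, 300.0], [261.0, 300.0], [261.0, 334.0], [250.0, 334.0]]
0.019 [[0.6806 0.2438 0.019 ]] [[0.687, 0.188, 0.019], [0.657, 0.194, 0.019], [0.672, 0.286, 0.019], [0.701, 0.281, 0.019]]
0.066 [[0.6809 0.2589 0.066 ]] [[0.687, 0.206, 0.066], [0.658, 0.211, 0.066], [0.673, 0.3, 0.066], [0.7, 0.295, 0.066]]
side 267.5 (322.6604361370716, 309.2230529595015) [[316.0, 298.0], [329.0, 298.0], [329.0, 321.0], [316.0, 321.0]]
0.019 [[0.497  0.2502 0.019 ]] [[0.507, 0.216, 0.019], [0.472, 0.222, 0.019], [0.488, 0.285, 0.019], [0.522, 0.279, 0.019]]
0.066 [[0.5053 0.265  0.066 ]] [[0.515, 0.232, 0.066], [0.482, 0.238, 0.066], [0.497, 0.299, 0.066], [0.529, 0.292, 0.066]]
side 1590.0 (299.7865828092243, 248.73459119496854) [[272.6000061035156, 235.39999389648438], [320.6000061035156, 222.3000030517578], [330.79998779296875, 259.3999938964844], [282.79998779296875, 272.5]]
0.019 [[0.5195 0.0585 0.019 ]] [[0.59, -0.0, 0.019], [0.438, -0.019, 0.019], [0.438, 0.109, 0.019], [0.583, 0.124, 0.019]]
0.066 [[0.5269 0.0818 0.066 ]] [[0.594, 0.026, 0.0
[... 259 characters left out ...]
9482422, 232.89999389648438]]
0.019 [[0.4982 0.2523 0.019 ]] [[0.49, 0.288, 0.019], [0.525, 0.279, 0.019], [0.506, 0.215, 0.019], [0.471, 0.225, 0.019]]
0.066 [[0.4914 0.2422 0.066 ]] [[0.483, 0.277, 0.066], [0.517, 0.268, 0.066], [0.499, 0.206, 0.066], [0.465, 0.216, 0.066]]
top 1259.0 (247.62006883770184, 216.02038655017208) [[230.60000610351562, 195.1999969482422], [262.6000061035156, 193.5], [265.0, 239.8000030517578], [233.10000610351562, 241.5]]
0.019 [[0.5284 0.0664 0.019 ]] [[0.593, 0.122, 0.019], [0.601, 0.023, 0.019], [0.456, 0.01, 0.019], [0.448, 0.108, 0.019]]
0.066 [[0.5206 0.0622 0.066 ]] [[0.583, 0.116, 0.066], [0.591, 0.02, 0.066], [0.45, 0.007, 0.066], [0.443, 0.102, 0.066]]
```

View pics/crop0.png

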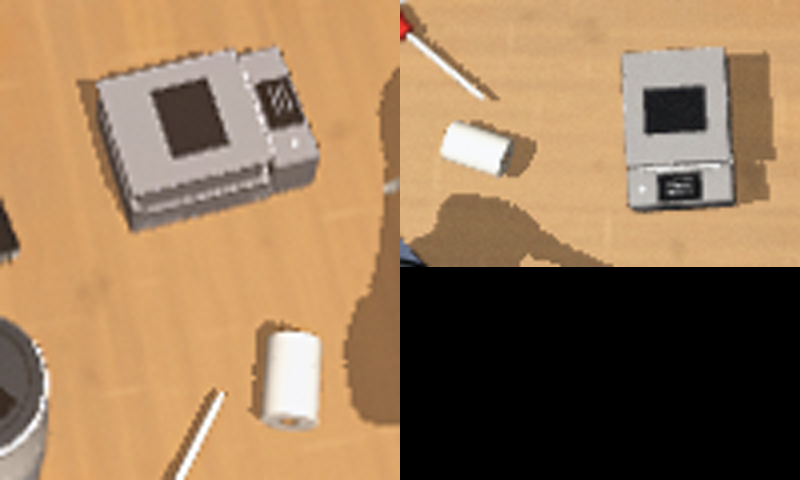

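```bash
cat >> h.py <<'E'
from scipy.spatial.transform import Rotation as R
def tool():
    s=bot.read_state(); return s["tool_pos"],R.from_rotvec(s["tcp_rot"]).as_matrix()
def goto(P,yaw):
    """print tool-frame shift and turn to bring TCP to P with closing axis at world yaw (deg, mod 180)"""
    p,M=tool(); cy=np.degrees(np.arctan2(M[1,1],M[0,1])); d=(yaw-cy+90)%180-90
    print("tool shift",(M.T@(np.array(P)-p)).round(4),"turn",round(-np.radians(d),3),"closing yaw",round(cy,1),"tcp",p.round(4),"tilt z",M[:,2].round(3))
E
python3 - <<'E'
from h import *
print("button",two("side",[320.2,240],"top",[249,236.1]))
print("roll",two("side",[322.66,309.2],"top",[187.45,224]))
p,M=tool(); E=bot.camera_info("wrist")["extrinsics"]
print("cam in tool",(M.T@(E[:3,3]-p)).round(4),(M.T@E[:3,:3]).round(3).tolist(),bot.camera_info("wrist")["intrinsics"].round(0).tolist())
goto([0.47,0.12,0.26],5.5)
E
```

```text
button (array([0.46124782, 0.05718977, 0.05143598]), np.float64(0.0016177435640321173))
roll (array([0.49756873, 0.25141092, 0.02293417]), np.float64(0.00023606614074299769))
cam in tool [ 0.0804 -0.0006 -0.1737] [[0.001, -0.949, -0.314], [1.0, 0.001, -0.001], [0.001, -0.314, 0.949]] [[354.0, 0.0, 279.0], [0.0, 354.0, 214.0], [0.0, 0.0, 1.0]]
tool shift [-0.3689 -0.3594 -0.0596] turn 1.018 closing yaw 63.8 tcp [0.2974 0.6052 0.1997] tilt z [-0.001 -0.002 -1.   ]
```

```bash
python3 jog.py '[[[-0.0374,-0.0323,-0.012],0],[[-0.0374,-0.0323,-0.012],0],[[-0.0374,-0.0323,-0.012],0],[[-0.0374,-0.0323,-0.012],0],[[-0.0374,-0.0323,-0.012],0]]' 1.0
python3 jog.py '[[[-0.0374,-0.0323,0],0],[[-0.0374,-0.0323,0],0],[[-0.0374,-0.0323,0],0],[[-0.0374,-0.0323,0],0],[[-0.0374,-0.0323,0],0]]'
python3 jog.py '[[[0,0,0],0.18],[[0,0,0],0.18],[[0,0,0],0.18],[[0,0,0],0.18],[[0,0,0],0.18]]'
python3 jog.py '[[[0,0,0],0.118],[[0,0,0],0],[[0,0,0],0]]' 0.0
python3 - <<'E'
from h import *
import pickle
i=bot.camera_info("wrist"); im=bot.read_camera("wrist"); cv2.imwrite("pics/w1.png",im[:,:,::-1]); pickle.dump(i,open("w1.pkl","wb"))
goto([0.46,0.06,0.06],5.5)
E
```

```text
time: 0.72
tool_pos: [0.3945, 0.3766, 0.2607]
tcp_rot: [-0.711, -3.06, 0.001]
wrist_force: [0.6, -0.0, 0.2]
width: 0.999
grip_force: 0.0
time: 1.35
tool_pos: [0.491, 0.1493, 0.2605]
tcp_rot: [-0.711, -3.06, 0.0]
wrist_force: [0.6, 1.1, 0.1]
width: 1.0
grip_force: 0.0
time: 1.98
tool_pos: [0.4905, 0.1508, 0.2603]
tcp_rot: [-1.978, -2.44, 0.001]
wrist_force: [0.0, 0.7, -0.5]
width: 1.002
grip_force: 0.0
time: 2.35
tool_pos: [0.4907, 0.1509, 0.2606]
tcp_rot: [-2.11, -2.327, 0.001]
wrist_force: [-0.1, -0.0, 1.6]
width: 0.373
grip_force: 0.0
tool shift [-0.0875 -0.0394  0.2007] turn 0.002 closing yaw 5.6 tcp [0.4907 0.1509 0.2607] tilt z [-0. -0. -1.]
```

View pics/w1.png

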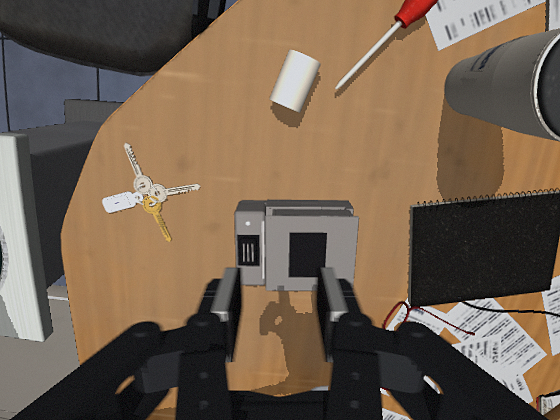

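The wrist view shows the roll at (295,80), button at (248,250), and the lid spanning columns 265–357 with its dark window at (307,255).

Run:
```python
from h import *
import pickle
i=pickle.load(open("w1.pkl","rb")); im=cv2.imread("pics/w1.png"); hsv=cv2.cvtColor(im,cv2.COLOR_BGR2HSV)
def cs(m,x0,y0,x1,y1,a=80):
    r=np.zeros(m.shape,np.uint8); r[y0:y1,x0:x1]=m[y0:y1,x0:x1]
    return [c for c in cv2.findContours(r,0,1)[0] if cv2.contourArea(c)>a]
def cen(c): M=cv2.moments(c); return [M['m10']/M['m00'],M['m01']/M['m00']]
for c in cs(hsv[...,2]<60,236,225,264,270)+cs(hsv[...,2]<60,280,225,335,285):
    b=cv2.boxPoints(cv2.minAreaRect(c)); print("dark",cen(c),b.round(1).tolist(),plane("wrist",[cen(c)],.06,i).round(4),plane("wrist",b,.06,i).round(4).tolist())
for c in cs((hsv[...,1]<60)&(hsv[...,2]>120),255,40,335,125):
    b=cv2.boxPoints(cv2.minAreaRect(c)); print("roll",cen(c),b.round(1).tolist()); P=plane("wrist",b,.019,i);print(P.round(4).tolist()); print(two("wrist",cen(c),"top",[187.45,224],i),two("wrist",cen(c),"side",[322.66,309.2],i))
for c in cs((hsv[...,1]<50)&(hsv[...,2]>90),225,190,365,300,500):
    b=cv2.boxPoints(cv2.minAreaRect(c)); print("printer",b.round(1).tolist(),plane("wrist",b,.066,i).round(4).tolist())
print("button",two("wrist",[248.5,250],"top",[249,236.1],i),two("wrist",[248.5,250],"side",[320.2,240],i))
# dark lid window in top/side
for n,(x0,y0,x1,y1) in {"top":(233,198,263,225),"side":(283,228,312,258)}.items():
    g=cv2.cvtColor(cv2.imread(f"pics/{n}0.png"),cv2.COLOR_BGR2HSV)[...,2]
    for c in cs(g<70,x0,y0,x1,y1,30): print(n,"window",cen(c), plane(n,[cen(c)],.066), two("wrist",[307.5,254.5],n,cen(c),i))
```

```text
dark [248.10476190476186, 249.80476190476188] [[237.0, 235.0], [259.0, 235.0], [259.0, 265.0], [237.0, 265.0]] [[0.4637 0.0604 0.06  ]] [[0.4498, 0.0775, 0.06], [0.4748, 0.08, 0.06], [0.4778, 0.0423, 0.06], [0.4521, 0.0396, 0.06]]
dark [307.2051534010263, 254.7987771590785] [[287.70001220703125, 282.70001220703125], [290.0, 231.39999389648438], [326.29998779296875, 233.0], [324.0, 284.29998779296875]] [[0.5325 0.0609 0.06  ]] [[0.5139, 0.0223, 0.06], [0.5094, 0.0879, 0.06], [0.5507, 0.09, 0.06], [0.5574, 0.0243, 0.06]]
roll [294.1583452211127, 79.89339039467427] [[268.20001220703125, 99.69999694824219], [289.3999938964844, 47.70000076293945], [320.3999938964844, 60.29999923706055], [299.20001220703125, 112.30000305175781]]
[[0.4707, 0.2276, 0.019], [0.4887, 0.2849, 0.019], [0.524, 0.2754, 0.019], [0.5071, 0.2173, 0.019]]
(array([0.49746787, 0.25157093, 0.02261277]), np.float64(0.00010914667800147663)) (array([0.49755267, 0.25149016, 0.02310734]), np.float64(0.00034148291450873544))
printer [[230.8000030517578, 295.0], [234.5, 202.60000610351562], [358.5, 207.5], [354.79998779296875, 300.0]] [[0.4474, 0.0021, 0.066], [0.4453, 0.1175, 0.066], [0.5807, 0.1253, 0.066], [0.5965, 0.0097, 0.066]]
button (array([0.46286705, 0.05653916, 0.05123897]), np.float64(0.0018492059369140373)) (array([0.46427339, 0.06471451, 0.06749904]), np.float64(0.002074023919823379))
top window [246.895, 212.61083333333332] [[0.53094963 0.06486837 0.066     ]] (array([0.53123852, 0.06471287, 0.06739377]), np.float64(0.0010430491486146229))
side window [297.1296296296296, 243.7883597883598] [[0.53099502 0.06502487 0.066     ]] (array([0.53146493, 0.06579479, 0.06866759]), np.float64(0.0010757819016383428))
```

```bash
python3 jog.py '[[[-0.0443,-0.0193,0],0],[[-0.0443,-0.0193,0.02],0],[[0,0,0.06],0],[[0,0,0.06],0],[[0,0,0.046],0]]' 0.0
python3 jog.py '[[[0,0,0.008],0],[[0,0,0],0]]'; python3 jog.py '[[[0,0,0.007],0],[[0,0,0],0]]';  python3 jog.py '[[[0,0,0.004],0],[[0,0,0],0]]'; python3 -c "
from h import *
goto([.461,.059,.056],5.5)"
```

```text
time: 3.02
tool_pos: [0.4598, 0.0587, 0.0726]
tcp_rot: [-2.111, -2.326, 0.001]
wrist_force: [-0.1, 0.8, -0.8]
width: -0.003
grip_force: 0.0
time: 3.28
tool_pos: [0.4615, 0.0591, 0.0676]
tcp_rot: [2.112, 2.326, 0.0]
wrist_force: [0.7, -0.2, 0.6]
width: 0.002
grip_force: 0.0
time: 3.52
tool_pos: [0.4621, 0.0592, 0.0611]
tcp_rot: [2.111, 2.325, 0.003]
wrist_force: [-1.3, 0.2, 0.3]
width: 0.002
grip_force: 0.0
time: 3.78
tool_pos: [0.4609, 0.0591, 0.056]
tcp_rot: [2.112, 2.326, 0.0]
wrist_force: [0.2, 0.6, -0.6]
width: 0.003
grip_force: 0.0
tool shift [-0.0001  0.0001 -0.    ] turn 0.0 closing yaw 5.5 tcp [0.4609 0.0591 0.056 ] tilt z [ 0. -0. -1.]
```

```bash
python3 jog.py '[[[0,0,0.002],0],[[0,0,0],0]]'; python3 jog.py '[[[0,0,0.002],0],[[0,0,0],0]]'
```

```text
time: 4.03
tool_pos: [0.4608, 0.059, 0.0537]
tcp_rot: [-2.112, -2.325, 0.0]
wrist_force: [-0.3, 0.4, 0.7]
width: 0.003
grip_force: 0.0
time: 4.28
tool_pos: [0.4608, 0.059, 0.0516]
tcp_rot: [-2.112, -2.325, 0.001]
wrist_force: [-0.5, -0.6, 0.2]
width: -0.004
grip_force: 0.0
```

Run:
```python
from h import *
a=bot.read_camera("wrist")[180:420,150:430,::-1]; b=bot.read_camera("side")[200:300,260:380,::-1]
cv2.imwrite("pics/c2.png",np.hstack([cv2.resize(a,(420,360)),cv2.resize(b,(380,360),interpolation=2)]))
print(bot.read_state()["wrist_force"])
```

```text
[-0.00322486  0.09563604 -0.33229148]
```

View pics/c2.png

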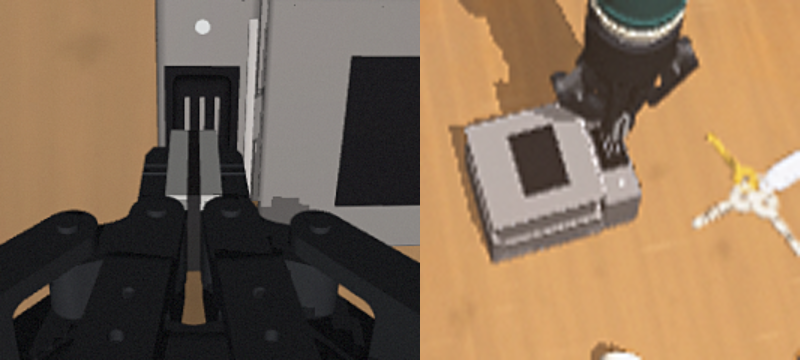

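Run:
```python
from h import *
p,M=tool(); f=lambda q:((proj("wrist",q)-[150,180])*1.5).round(0).tolist()
print(f([p+M@[.011,0,0], p, p+M@[.011,0,-.01],p+M@[.011,0,-.02]]))
b=np.array([.4635,.0585,.06]); y=np.radians(5.5);Y=np.array([-np.sin(y),np.cos(y),0]);X=np.array([np.cos(y),np.sin(y),0])
print([f([b+s*.01*X+t*.017*Y])[0] for s,t in((-1,1),(1,1),(1,-1),(-1,-1))])
print([((proj("side",[q])[0]-[260,200])*[380/120,3.6]).round() for q in (p,b)])
```

```text
[[193.0, 82.0], [193.0, 111.0], [193.0, 93.0], [193.0, 106.0]]
[[171.0, 77.0], [231.0, 77.0], [228.0, 166.0], [172.0, 166.0]]
[array([191., 145.]), array([189., 140.])]
```

The wrist crop shows the fingertips over the button. No force has registered yet, so I'll keep going down in small steps.

```bash
for i in 1 2 3; do python3 jog.py '[[[0,0,0.002],0],[[0,0,0],0]]' | egrep 'pos|force'; done
```

```text
tool_pos: [0.4608, 0.059, 0.0497]
wrist_force: [0.9, 0.2, -0.2]
grip_force: 0.0
tool_pos: [0.4608, 0.059, 0.0477]
wrist_force: [0.7, -0.5, -0.7]
grip_force: 0.0
tool_pos: [0.4608, 0.059, 0.0457]
wrist_force: [-0.0, -0.1, -0.6]
grip_force: 0.0
```

Run:
```python
from h import *
a=bot.read_camera("wrist")[210:350,220:360,::-1]; b=bot.read_camera("top")[190:260,220:290,::-1]
cv2.imwrite("pics/c3.png",np.hstack([cv2.resize(a,(400,400),interpolation=0),cv2.resize(b,(400,400),interpolation=2)]))
```

```text
(no output)
```

View pics/c3.png

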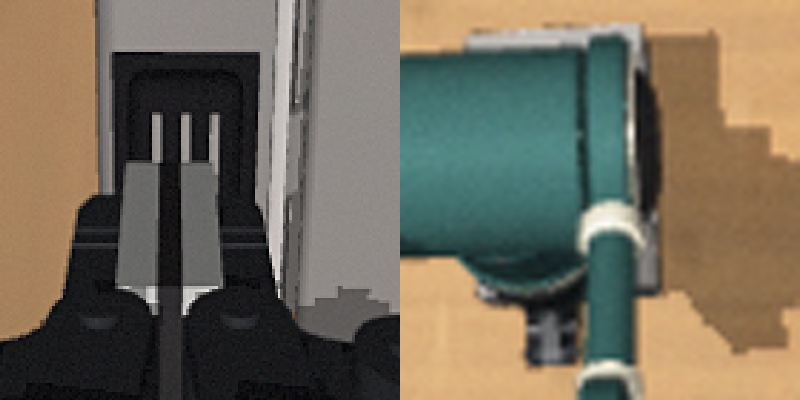

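The pads' front edge is at about row 267 of the wrist image and the button is still unpressed. The visible tips sit behind the nominal TCP, so I'll compute by how much before going on.

```bash
python3 - <<'E'
from h import *
p,M=tool(); 
for x in (.011,0): print(x,[(z,proj("wrist",[p+M@[x,0,z]])[0].round(0).tolist()) for z in (0,-.01,-.02,-.03,-.04,-.06)])
o,d=ray("wrist",[[280,267],[261,267],[298,267]])
for x in (.011,0,-.011):
    q=[(M.T@(o-p)),]; dd=d@M; t=(x-q[0][0])/dd[:,0]; print(x,(q[0]+dd*t[:,None]).round(4).tolist())
E
for i in 1 2 3; do python3 jog.py '[[[0,0,0.002],0],[[0,0,0],0]]' | egrep 'pos|wrist'; done
```

```text
0.011 [(0, [279.0, 235.0]), (-0.01, [279.0, 242.0]), (-0.02, [279.0, 250.0]), (-0.03, [279.0, 260.0]), (-0.04, [279.0, 270.0]), (-0.06, [279.0, 295.0])]
0 [(0, [279.0, 254.0]), (-0.01, [279.0, 262.0]), (-0.02, [279.0, 271.0]), (-0.03, [279.0, 281.0]), (-0.04, [279.0, 293.0]), (-0.06, [279.0, 320.0])]
0.011 [[0.011, 0.0005, -0.0373], [0.011, -0.0077, -0.0373], [0.011, 0.0082, -0.0373]]
0 [[0.0, 0.0005, -0.0155], [0.0, -0.0089, -0.0156], [0.0, 0.0095, -0.0155]]
-0.011 [[-0.011, 0.0006, 0.0062], [-0.011, -0.0101, 0.0062], [-0.011, 0.0108, 0.0062]]
tool_pos: [0.4608, 0.059, 0.0437]
wrist_force: [-0.6, -0.3, -0.9]
tool_pos: [0.4608, 0.059, 0.0417]
wrist_force: [-0.3, -0.1, 0.4]
tool_pos: [0.4608, 0.059, 0.0397]
wrist_force: [0.1, -0.1, -0.3]
```

Run:
```python
from h import *
a=bot.read_camera("wrist")[:,:,::-1]; cv2.imwrite("pics/w4.png",a)
g=a.mean(2).astype(int)
print(g[205:275,269].tolist()); print(g[245,250:320].tolist()); print(g[258,250:320].tolist())
c=a[200:320,220:340]; cv2.imwrite("pics/c4.png",cv2.resize(np.clip(c*2.2,0,255).astype(np.uint8),(600,600),interpolation=0))
print(bot.read_state()["joint_torque"].round(1))
```

```text
[143, 142, 143, 143, 143, 142, 143, 144, 144, 144, 143, 144, 143, 147, 145, 144, 145, 145, 144, 146, 143, 141, 141, 144, 145, 148, 140, 66, 23, 31, 29, 31, 30, 25, 15, 16, 8, 16, 28, 29, 26, 22, 28, 29, 28, 29, 28, 30, 31, 28, 23, 30, 30, 29, 33, 28, 27, 27, 30, 32, 19, 53, 98, 109, 103, 104, 105, 105, 103, 102]
[131, 136, 102, 77, 107, 114, 124, 138, 78, 22, 28, 26, 33, 26, 20, 15, 16, 29, 26, 26, 22, 18, 28, 27, 28, 24, 29, 26, 27, 22, 24, 22, 25, 23, 23, 23, 23, 26, 25, 25, 25, 21, 29, 25, 25, 21, 24, 26, 27, 27, 26, 24, 21, 22, 13, 3, 29, 28, 28, 26, 17, 63, 138, 142, 143, 143, 88, 166, 190, 191]
[133, 134, 118, 79, 98, 113, 123, 135, 86, 28, 29, 27, 29, 31, 18, 20, 20, 22, 28, 29, 26, 27, 32, 146, 154, 150, 77, 19, 26, 27, 28, 21, 12, 116, 147, 153, 90, 26, 26, 26, 31, 29, 24, 10, 148, 152, 153, 73, 18, 23, 29, 26, 19, 29, 11, 20, 31, 32, 28, 19, 10, 142, 144, 141, 137, 139, 139, 190, 192, 194]
[ -0.  -32.2 -30.4  -0.   -0.   -0. ]
```

View pics/c4.png

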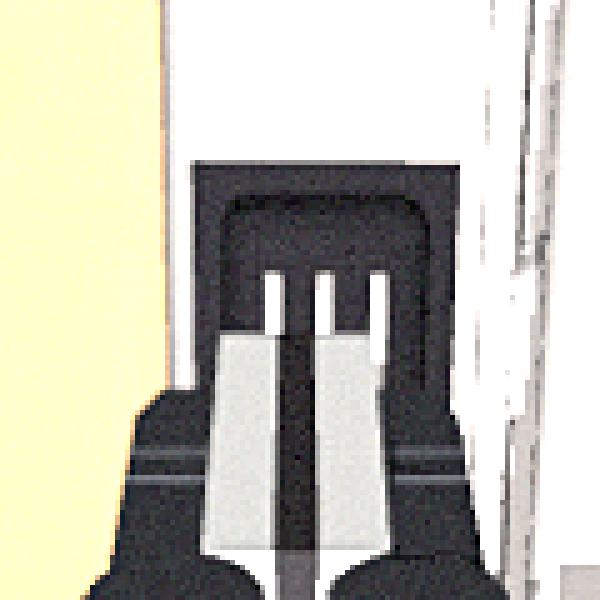

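The stripes and rounded rim belong to the button, because they shifted with the scene. The light pads end at row 267, so the tips are still above it. I'll keep stepping down and watch the force.

```bash
for i in 1 2 3; do python3 jog.py '[[[0,0,0.002],0],[[0,0,0],0]]' | egrep 'pos|wrist'; done
```

```text
tool_pos: [0.4608, 0.0591, 0.0377]
wrist_force: [-0.3, -0.5, -0.2]
tool_pos: [0.4608, 0.059, 0.0357]
wrist_force: [0.7, 0.3, -0.1]
tool_pos: [0.4608, 0.059, 0.0337]
wrist_force: [-0.4, -1.1, -0.1]
```

```bash
for i in 1 2 3; do python3 jog.py '[[[0,0,0.002],0],[[0,0,0],0]]' | egrep 'pos|wrist'; done
python3 - <<'E'
from h import *
a=bot.read_camera("wrist")[:,:,::-1]; g=a.mean(2).astype(int); cv2.imwrite("pics/w5.png",a)
print(g[205:275,290].tolist())
E
```

```text
tool_pos: [0.4608, 0.0591, 0.0317]
wrist_force: [-0.1, 0.2, -0.3]
tool_pos: [0.4609, 0.059, 0.0298]
wrist_force: [-0.3, 0.0, -0.7]
tool_pos: [0.4611, 0.0591, 0.0279]
wrist_force: [-0.6, -0.5, 0.9]
[143, 139, 141, 134, 158, 199, 191, 214, 215, 208, 172, 137, 135, 140, 143, 145, 140, 144, 143, 142, 139, 142, 143, 142, 142, 140, 142, 141, 142, 142, 142, 141, 140, 142, 141, 145, 138, 5, 27, 28, 28, 25, 22, 17, 17, 17, 20, 23, 25, 29, 29, 26, 29, 24, 25, 28, 29, 23, 25, 28, 21, 55, 100, 107, 106, 104, 104, 105, 104, 105]
```

```bash
for i in 1 2 3; do python3 jog.py '[[[0,0,0.002],0],[[0,0,0],0]]' | egrep 'pos|wrist'; done
```

```text
tool_pos: [0.4611, 0.0591, 0.0259]
wrist_force: [-0.6, 0.1, 2.9]
tool_pos: [0.4611, 0.059, 0.0239]
wrist_force: [-0.6, -0.2, 2.6]
tool_pos: [0.4612, 0.0591, 0.0236]
wrist_force: [-6.1, -1.0, 17.4]
```

```bash
python3 jog.py '[[[0,-0.01,-0.03],0],[[0,-0.02,-0.05],0],[[0,-0.02,-0.05],0],[[0,0,-0.05],0],[[0,0,-0.03],0]]' 1.0; python3 jog.py '[[[0,0,0],0],[[0,0,0],0],[[0.04,0.03,0],0],[[0.04,0.03,0],0]]'
python3 - <<'E'
from h import *
import pickle
pickle.dump(bot.camera_info("wrist"),open("w6.pkl","wb"));a=bot.read_camera("wrist")[:,:,::-1]; cv2.imwrite("pics/w6.png",a)
goto([.4976,.2515,.1],-16)
E
```

```text
time: 8.95
tool_pos: [0.412, 0.0543, 0.2346]
tcp_rot: [2.11, 2.323, 0.005]
wrist_force: [-0.2, -0.7, -0.7]
width: 1.002
grip_force: 0.0
time: 9.45
tool_pos: [0.4626, 0.1399, 0.2295]
tcp_rot: [-2.113, -2.323, 0.005]
wrist_force: [0.8, -0.6, 0.6]
width: 1.001
grip_force: 0.0
tool shift [0.1026 0.0424 0.1296] turn 0.376 closing yaw 5.5 tcp [0.4655 0.1449 0.2292] tilt z [-0.001  0.004 -1.   ]
```

View pics/w6.png

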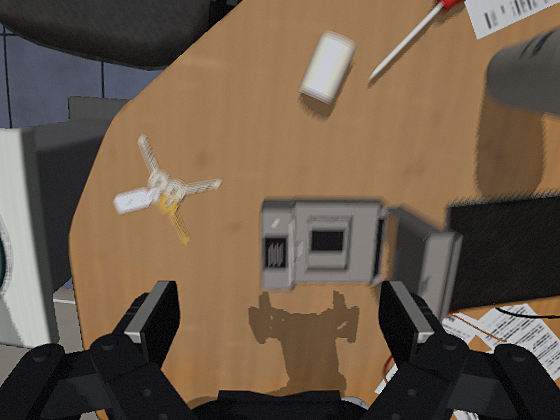

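The lid is open: the bay is at (327,241), the roll at (327,67), and the screwdriver tip at (372,78) is close to the roll. The pad tips look about 45 mm behind the nominal TCP when open. The press contact puts them about 31 mm behind when shut, and I'll use that offset from here.

Run:
```python
from h import *
import pickle
i=pickle.load(open("w6.pkl","rb"))
a=np.radians(-16.5); C=np.array([np.cos(a),np.sin(a),0]);A=np.array([-np.sin(a),np.cos(a),0]); r=np.array([.4976,.2513,.019])
for n,px,ii in(("wrist",[372,78],i),("top",[190.5,209],None)):
    s=plane(n,[px],.004,ii)[0]; print(s.round(4),"along closing",((s-r)@C).round(4),"axis",((s-r)@A).round(4))
goto([.4976,.2513,.08],-16.5)
```

```text
[0.5515 0.2505 0.004 ] along closing 0.0519 axis 0.0145
[0.5482 0.249  0.004 ] along closing 0.0491 axis 0.0122
tool shift [0.1023 0.0424 0.1496] turn 0.384 closing yaw 5.5 tcp [0.4655 0.1449 0.2292] tilt z [-0.001  0.004 -1.   ]
```

```bash
python3 jog.py '[[[0.051,0.0212,0],0],[[0.0513,0.0212,0],0],[[0,0,0.03],0.18],[[0,0,0.04],0.18],[[0,0,0.04],0.024]]' 0.62 30
python3 jog.py '[[[0,0,0.04],0],[[0,0,0],0],[[0,0,0],0]]'
python3 - <<'E'
from h import *
goto([.4976,.2513,-.018],-16.5)
a=bot.read_camera("wrist")[:,:,::-1]; cv2.imwrite("pics/w7.png",a)
E
```

```text
time: 10.12
tool_pos: [0.4939, 0.245, 0.1182]
tcp_rot: [-2.518, -1.877, 0.006]
wrist_force: [0.6, -0.4, -0.3]
width: 0.62
grip_force: 0.0
time: 10.5
tool_pos: [0.4956, 0.2454, 0.0819]
tcp_rot: [-2.517, -1.88, 0.001]
wrist_force: [0.3, 0.7, 0.9]
width: 0.623
grip_force: 0.0
tool shift [0.0062 0.0003 0.0999] turn -0.0 closing yaw -16.5 tcp [0.4956 0.2454 0.0819] tilt z [-0.001 -0.    -1.   ]
```

View pics/w7.png

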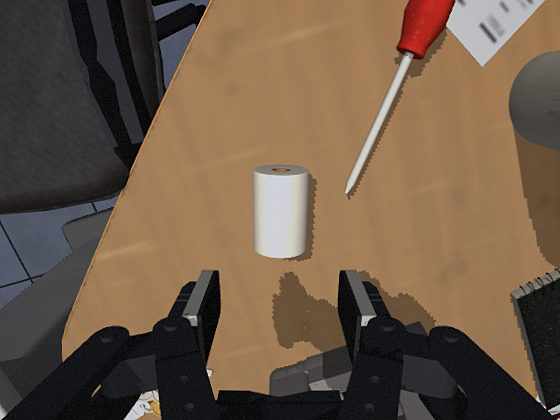

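The roll at (280,212) lies centred and aligned between the pads, and the screwdriver tip at (347,190) is clear.

```bash
python3 jog.py '[[[0.0062,0.0003,0.02],0],[[0,0,0.025],0],[[0,0,0.025],0],[[0,0,0.02],0]]'; python3 jog.py '[[[0,0,0.01],0],[[0,0,0],0]]'; python3 -c "
from h import *
goto([.4976,.2513,-.018],-16.5)
print(proj('wrist',[[.4976,.2513,.019]]))"
```

```text
time: 11.05
tool_pos: [0.4979, 0.2518, -0.0091]
tcp_rot: [2.517, 1.88, 0.001]
wrist_force: [-0.2, -0.1, -0.1]
width: 0.621
grip_force: 0.0
time: 11.3
tool_pos: [0.4974, 0.2514, -0.0187]
tcp_rot: [-2.517, -1.88, 0.002]
wrist_force: [0.3, -0.7, 0.6]
width: 0.622
grip_force: 0.0
tool shift [ 0.      0.0003 -0.0007] turn 0.0 closing yaw -16.5 tcp [ 0.4974  0.2514 -0.0187] tilt z [-0.001 -0.    -1.   ]
[[278.7915139  290.10433982]]
```

```bash
python3 jog.py '[[[0,0,0],0],[[0,0,0],0],[[0,0,0],0],[[0,0,0],0]]' 0.0 30;  python3 jog.py '[[[0,0,-0.04],0],[[0,0,-0.05],0],[[0,0,-0.05],0],[[0,0,0],0]]'
python3 - <<'E'
from h import *
import pickle
pickle.dump(bot.camera_info("wrist"),open("w8.pkl","wb"));a=bot.read_camera("wrist")[:,:,::-1]; cv2.imwrite("pics/w8.png",a)
g=bot.read_camera("top")[:,:,::-1]; cv2.imwrite("pics/top8.png",g); s=bot.read_camera("side")[:,:,::-1]; cv2.imwrite("pics/side8.png",s)
cv2.imwrite("pics/c8.png",np.hstack([a[180:400,180:400],cv2.resize(g[180:260,210:290],(220,220),interpolation=2),cv2.resize(s[200:310,260:370],(220,220),interpolation=2)]))
goto([.523,.064,.12],5.5)
E
```

```text
time: 11.8
tool_pos: [0.4987, 0.2518, -0.0171]
tcp_rot: [2.517, 1.879, 0.003]
wrist_force: [-0.4, 0.7, 4.1]
width: 0.434
grip_force: 30.5
time: 12.3
tool_pos: [0.5013, 0.253, 0.1272]
tcp_rot: [2.515, 1.878, 0.015]
wrist_force: [0.8, 0.1, -1.0]
width: 0.428
grip_force: 30.3
tool shift [-0.1717  0.0784  0.0007] turn -0.384 closing yaw -16.5 tcp [0.4966 0.2509 0.1206] tilt z [-0.002 -0.001 -1.   ]
```

View pics/c8.png

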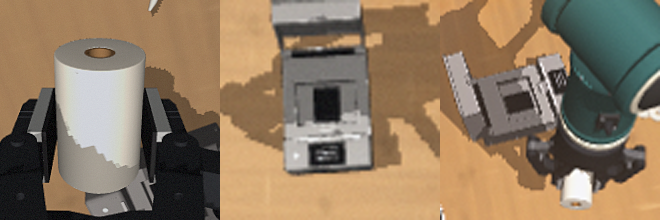

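The roll is held, but the width and the upward force suggest the pads grip above its centre. I'll set it back down and regrasp about 7 mm lower.

```bash
python3 jog.py '[[[0,0,0.045],0],[[0,0,0.045],0],[[0,0,0.035],0],[[0,0,0.0125],0],[[0,0,0],0]]'; python3 jog.py '[[[0,0,0],0],[[0,0,0],0],[[0,0,0],0],[[0,0,0.004],0],[[0,0,0.0035],0]]' 0.6; python3 jog.py '[[[0,0,0],0],[[0,0,0],0],[[0,0,0],0],[[0,0,0],0]]' 0.0 30; python3 jog.py '[[[0,0,-0.005],0],[[0,0,-0.04],0],[[0,0,-0.05],0],[[0,0,-0.05],0],[[0,0,0],0]]'
python3 - <<'E'
from h import *
a=bot.read_camera("wrist")[:,:,::-1]; cv2.imwrite("pics/w9.png",a)
hsv=cv2.cvtColor(a,cv2.COLOR_BGR2HSV); m=((hsv[...,1]<60)&(hsv[...,2]>110)).astype(np.uint8); m[:, :225]=0;m[:,340:]=0;m[:190]=0;m[380:]=0
c=max(cv2.findContours(m,0,1)[0],key=cv2.contourArea); print(cv2.boundingRect(c)); goto([.523,.064,.13],5.5)
E
```

```text
time: 13.08
tool_pos: [0.4962, 0.2507, -0.017]
tcp_rot: [-2.517, -1.879, 0.006]
wrist_force: [0.2, -0.4, -0.3]
width: 0.432
grip_force: 31.1
time: 13.7
tool_pos: [0.4977, 0.2514, -0.0233]
tcp_rot: [-2.517, -1.88, -0.0]
wrist_force: [0.7, -0.3, -0.4]
width: 0.601
grip_force: 0.0
time: 14.2
tool_pos: [0.4977, 0.2514, -0.0231]
tcp_rot: [-2.517, -1.88, 0.0]
wrist_force: [0.9, -0.0, 0.0]
width: 0.429
grip_force: 30.1
time: 14.82
tool_pos: [0.5019, 0.2533, 0.1281]
tcp_rot: [2.515, 1.878, 0.017]
wrist_force: [-0.1, -1.3, -1.0]
width: 0.434
grip_force: 30.3
(232, 226, 102, 154)
tool shift [-0.174   0.0758 -0.0053] turn -0.384 closing yaw -16.5 tcp [0.4997 0.2523 0.125 ] tilt z [ 0.005  0.003 -1.   ]
```

Run:
```python
from h import *
import pickle
i6=pickle.load(open("w6.pkl","rb"))
# w4 pose from tool frame transform
p,M=tool(); I=bot.camera_info("wrist"); E=I["extrinsics"]; T=np.eye(4);T[:3,:3]=M;T[:3,3]=p; X=np.linalg.inv(T)@E
y=np.radians(5.5);T4=np.eye(4);T4[:3,:3]=np.array([[-np.sin(y),np.cos(y),0],[np.cos(y),np.sin(y),0],[0,0,-1]]);T4[:3,3]=[.4608,.059,.0397]
i4=dict(I,extrinsics=T4@X)
for z in(.054,.06):print("w4 btn edge mid/L/R",z,plane("wrist",[[284.5,232],[258.5,232],[311.5,232]],z,i4).round(4).tolist())
c8=cv2.imread("pics/w6.png")[190:300,250:400]; t=cv2.imread("pics/top8.png")[185:255,215:285]
cv2.imwrite("pics/c9.png",np.hstack([cv2.resize(c8,(520,381),interpolation=2),cv2.resize(t,(280,381),interpolation=2)]))
```

```text
w4 btn edge mid/L/R 0.054 [[0.4621, 0.0774, 0.054], [0.4495, 0.0762, 0.054], [0.475, 0.0786, 0.054]]
w4 btn edge mid/L/R 0.06 [[0.4617, 0.0797, 0.06], [0.4497, 0.0785, 0.06], [0.4742, 0.0809, 0.06]]
```

View pics/c9.png

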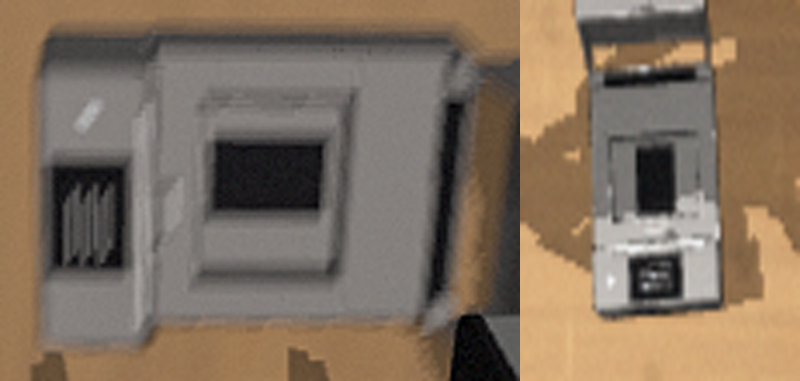

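Run:
```python
from h import *
import pickle
i6=pickle.load(open("w6.pkl","rb"))
print(plane("top",[[248.1,217.1],[237,209.25],[259.25,225]],.034).round(4).tolist())
print(plane("wrist",[[329.3,243.4],[307.7,243],[351,243]],.034,i6).round(4).tolist(), two("wrist",[329.3,243.4],"top",[248.1,217.1],i6))
```

```text
[[0.5226, 0.0635, 0.034], [0.5461, 0.0987, 0.034], [0.4991, 0.0283, 0.034]]
[[0.526, 0.0684, 0.034], [0.5016, 0.0665, 0.034], [0.5506, 0.0712, 0.034]] (array([0.52599341, 0.06446163, 0.02440602]), np.float64(0.003686275802147401))
```

```bash
python3 jog.py '[[[-0.0435,0.019,0],0],[[-0.0435,0.019,0],0],[[-0.0435,0.019,0],0],[[-0.0435,0.0188,0],0],[[0,0,0],-0.18]]'; python3 jog.py '[[[0,0,0],-0.18],[[0,0,0],-0.024],[[0,0,0.03],0],[[0,0,0],0],[[0,0,0],0]]';python3 - <<'E'
from h import *
goto([.523,.064,0.005],5.5)
E
```

```text
time: 15.5
tool_pos: [0.5195, 0.0598, 0.1197]
tcp_rot: [-2.336, -2.098, 0.006]
wrist_force: [0.6, 0.7, 0.1]
width: 0.432
grip_force: 30.3
time: 16.12
tool_pos: [0.5206, 0.0632, 0.0917]
tcp_rot: [-2.113, -2.324, 0.001]
wrist_force: [0.4, 0.1, 0.2]
width: 0.431
grip_force: 30.3
tool shift [0.0006 0.0025 0.0867] turn -0.001 closing yaw 5.5 tcp [0.5206 0.0632 0.0917] tilt z [-0.001 -0.    -1.   ]
```

```bash
python3 jog.py '[[[0.0006,0.0025,0.02],0],[[0,0,0.03],0],[[0,0,0.02],0],[[0,0,0.012],0],[[0,0,0],0]]'; for i in 1 2 3; do python3 jog.py '[[[0,0,0.003],0],[[0,0,0],0]]' | egrep "pos|wrist"; done
```

```text
time: 16.75
tool_pos: [0.5232, 0.0639, 0.0097]
tcp_rot: [-2.112, -2.325, 0.001]
wrist_force: [0.3, -0.4, -0.9]
width: 0.434
grip_force: 30.3
tool_pos: [0.5241, 0.0639, 0.0076]
wrist_force: [-0.4, -0.3, -1.5]
tool_pos: [0.5236, 0.0639, 0.004]
wrist_force: [0.8, -0.8, -0.3]
tool_pos: [0.5241, 0.0639, 0.0024]
wrist_force: [-4.2, -0.2, 10.1]
```

The contact at TCP z ≈ 0.003 is the tips on the bay rim, with the roll's bottom already inside the pocket. I'll back off 2 mm and release gently, keeping the opening small because the deck face is close.

```bash
python3 jog.py '[[[0,0,-0.003],0],[[0,0,0],0]]' |egrep "pos|wrist"; python3 jog.py '[[[0,0,0],0],[[0,0,0],0],[[0,0,0],0]]' 0.51;  python3 jog.py '[[[0,0,-0.01],0],[[0,0,-0.03],0],[[0,0,-0.05],0],[[0,0,-0.05],0],[[0,0,-0.03],0]]' | egrep "pos|wrist"; python3 jog.py '[[[0.03,-0.05,-0.01],0],[[0.03,-0.05,0],0],[[0,0,0],0],[[0,0,0],0],[[0,0,0],0]]' 0.0| egrep "pos|wrist"
python3 - <<'E'
from h import *
import pickle
pickle.dump(bot.camera_info("wrist"),open("w10.pkl","wb"));a=bot.read_camera("wrist")[:,:,::-1]; cv2.imwrite("pics/w10.png",a)
s=bot.read_camera("side")[:,:,::-1]; cv2.imwrite("pics/side10.png",s)
cv2.imwrite("pics/c10.png",np.hstack([a[100:400,180:500],cv2.resize(s[190:290,250:350],(300,300),interpolation=2)]))
E
```

```text
tool_pos: [0.5236, 0.0639, 0.004]
wrist_force: [0.3, -1.2, -1.3]
time: 18.12
tool_pos: [0.5237, 0.0639, 0.0038]
tcp_rot: [2.112, 2.325, 0.0]
wrist_force: [1.9, 0.7, -1.3]
width: 0.511
grip_force: 0.7
tool_pos: [0.5241, 0.0639, 0.1776]
wrist_force: [-0.0, -0.4, -0.8]
tool_pos: [0.4191, 0.1136, 0.1842]
wrist_force: [0.2, 0.4, 0.0]
```

View pics/c10.png

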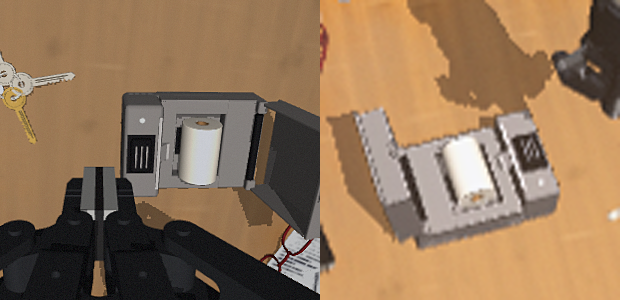

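The roll lies in the bay, lengthways across the printer, and the lid is fully open. The next step is to go over and behind the lid with the gripper shut.

Run:
```python
from h import *
goto([.6564,.077,.184],5.5)
```

```text
tool shift [-5.900e-02  2.329e-01 -2.000e-04] turn -0.001 closing yaw 5.4 tcp [0.4189 0.1136 0.1839] tilt z [-0. -0. -1.]
```

```bash
python3 jog.py '[[[-0.0118,0.0466,0],0],[[-0.0118,0.0466,0],0],[[-0.0118,0.0466,0],0],[[-0.0118,0.0466,0],0],[[-0.0118,0.0465,0],0]]' 0.0 | egrep "pos|wrist"; python3 jog.py '[[[0,0,0],0],[[0,0,0.05],0],[[0,0,0.053],0],[[0,0,0],0]]'; python3 -c "
from h import *
goto([.6564,.077,.081],5.5)"
```

```text
tool_pos: [0.6577, 0.0766, 0.1829]
wrist_force: [0.5, -0.4, 0.7]
time: 20.6
tool_pos: [0.6497, 0.077, 0.0748]
tcp_rot: [-2.107, -2.318, 0.015]
wrist_force: [-1.2, -0.2, 0.2]
width: -0.003
grip_force: 0.0
tool shift [-0.0006  0.0066 -0.0063] turn -0.0 closing yaw 5.5 tcp [0.6497 0.077  0.0748] tilt z [-0.013 -0.001 -1.   ]
```

```bash
python3 jog.py '[[[0,-0.015,0],0],[[0,-0.015,0],0],[[0,-0.013,-0.004],0],[[0,-0.013,-0.004],0],[[0,0,0],0]]'| egrep "pos|wrist"; python3 jog.py '[[[0,-0.017,-0.001],0],[[0,-0.017,0.002],0],[[0,-0.016,0.005],0],[[0,0,0],0]]'| egrep "pos|wrist"
python3 - <<'E'
from h import *
a=bot.read_camera("side")[:,:,::-1]; cv2.imwrite("pics/c11.png",cv2.resize(a[150:310,230:390],(480,480),interpolation=2))
goto([.551,.0668,.083],5.5)
E
```

```text
tool_pos: [0.5992, 0.0722, 0.0901]
wrist_force: [1.7, 0.7, 1.2]
tool_pos: [0.5479, 0.0672, 0.0821]
wrist_force: [-0.2, 0.5, 1.5]
tool shift [-0.0007  0.0018 -0.0004] turn 0.0 closing yaw 5.5 tcp [0.5492 0.0674 0.0826] tilt z [-0.001 -0.    -1.   ]
```

View pics/c11.png

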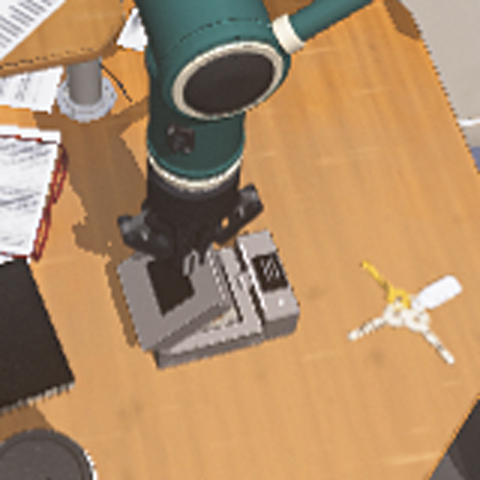

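The lid is half down, with the fingers pushing on its outer face near the dark window at (185,280). I'll continue along the arc.

```bash
python3 jog.py '[[[0,-0.016,0.0085],0],[[0,-0.013,0.011],0],[[0,-0.012,0.0135],0],[[0,-0.007,0.011],0],[[0,0,0],0]]'| egrep "pos|wrist"; for i in 1 2 3; do python3 jog.py '[[[0,0,0.002],0],[[0,0,0],0]]'| egrep "pos|wrist"; done; python3 -c "
from h import *
goto([.501,.062,.033],5.5)"
```

```text
tool_pos: [0.5029, 0.0629, 0.0399]
wrist_force: [-0.5, 0.6, 7.2]
tool_pos: [0.5012, 0.0627, 0.0359]
wrist_force: [-1.0, 0.4, 0.8]
tool_pos: [0.5016, 0.0628, 0.0342]
wrist_force: [-1.7, 0.3, 1.5]
tool_pos: [0.502, 0.0628, 0.033]
wrist_force: [-3.1, -0.3, 4.7]
tool shift [-0.0007 -0.0011  0.    ] turn 0.0 closing yaw 5.5 tcp [0.502  0.0628 0.033 ] tilt z [-0.001 -0.    -1.   ]
```

```bash
for i in 1 2 3; do python3 jog.py '[[[0,0,0.002],0],[[0,0,0],0]]'| egrep "pos|wrist"; done
```

```text
tool_pos: [0.5019, 0.0628, 0.0321]
wrist_force: [-7.8, -1.3, 12.4]
tool_pos: [0.5017, 0.0628, 0.0311]
wrist_force: [-9.2, -0.3, 20.7]
tool_pos: [0.5016, 0.0628, 0.0301]
wrist_force: [-14.2, -2.5, 27.9]
```

```bash
python3 jog.py '[[[0,0,-0.01],0],[[0,0,-0.02],0],[[0,0,-0.05],0],[[0,0,-0.05],0],[[0,0,-0.05],0]]'| egrep "pos|wrist"; python3 jog.py '[[[0.03,-0.05,0],0],[[0.03,-0.05,0],0],[[0,0,0],0],[[0,0,0],0],[[0,0,0],0]]'| egrep "time|pos|wrist"
python3 - <<'E'
from h import *
i=bot.camera_info("wrist"); a=bot.read_camera("wrist")[:,:,::-1]; s=bot.read_camera("side")[:,:,::-1]; t=bot.read_camera("top")[:,:,::-1]
cv2.imwrite("pics/c12.png",np.hstack([a[60:360,200:500],cv2.resize(s[190:330,250:390],(300,300),interpolation=2)]))
# window position/height check vs shut state
o=cv2.imread("pics/side0.png"); d=cv2.absdiff(o,s)[225:275,270:318]; print("side diff near printer",d.mean())
t0=cv2.imread("pics/top0.png"); 
for n,A,B in(("side",o,s),("top",t0,t)):
    m=(cv2.absdiff(A,B).max(2)>60).astype(np.uint8); 
    print(n,[cv2.boundingRect(c) for c in cv2.findContours(m,0,1)[0] if cv2.contourArea(c)>60])
E
```

```text
tool_pos: [0.5024, 0.0629, 0.2082]
wrist_force: [0.2, -0.3, -0.1]
time: 25.15
tool_pos: [0.3981, 0.1127, 0.207]
wrist_force: [-0.3, 0.1, -0.2]
side diff near printer 1.0640277777777778
side [(527, 331, 33, 89), (312, 296, 18, 24), (548, 265, 12, 63), (548, 232, 12, 35), (396, 177, 17, 11), (446, 134, 25, 41), (461, 130, 99, 99), (464, 125, 29, 14), (273, 85, 238, 246), (366, 78, 27, 10), (394, 60, 49, 33), (449, 37, 24, 13), (461, 2, 99, 81)]
top [(139, 399, 54, 21), (285, 395, 14, 25), (74, 390, 34, 30), (247, 372, 43, 23), (209, 335, 37, 85), (0, 325, 68, 87), (181, 319, 48, 86), (181, 317, 20, 18), (0, 299, 14, 16), (169, 298, 14, 10), (275, 217, 116, 100), (159, 206, 202, 120)]
```

View pics/c12.png

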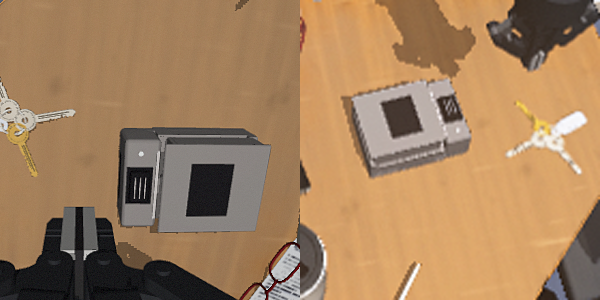

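The lid is shut and staying shut: the side view of the printer matches the initial picture. The robot is clear.

```bash
python3 -c "
from workcell import bot
print(bot.finish_job())"
```

```text
the job is handed in; nothing more can be done
None
```

The job is handed in: the button popped the lid, the roll lies lengthways in the bay, and the lid has stayed shut since I pushed it down, at about 25 s of the 64 s allowed; I never moved near the sticky notes, tumbler or stapler.

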